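# Close the tripod's telescopic legs

### The arm

A 6-joint arm with a two-finger parallel gripper is mounted at the origin on the work surface. World frame = base frame: x ahead of the robot, y to its left, z up, the work surface at z = 0. Lengths are in m, angles in rad, forces in N, time in s.
With the tool pointing down it reaches from about 0.4 to 0.825 m from the base axis. Payload 7 kg.
Tool frame: the origin (TCP) lies midway between the tips of the shut fingers; the grasp point (between the pads) lies 19 mm behind it; z points along the fingers, y is the line along which they close (so a half turn about z gives the same grasp; the last joint's range is limited). The gripper opens to 88 mm and grips with 3 to 60 N. Pads are 19 mm wide; open, the fingers measure 130 mm over their backs; the gripper's body (78 mm by 193 mm) begins 47 mm behind the grasp point.
Start: joints at [1.393, 0.359, 0.012, 0, -1.224, -0.288], TCP at [0.303, 0.603, 0.227] pointing down, gripper open.
Joint ranges: [-3.07, 3.07], [-1.43, 2.12], [-1.02, 1.25], [-3.03, 1.67], [-3.05, -0], [-3.03, 3.03]. Speed limits (rad/s): [2.39, 2.39, 3.01, 3.14, 3.14, 3.14].

### API

Orientations are given as [roll, pitch, yaw] about the fixed x, y, z axes, in that order (R = Rz(yaw) Ry(pitch) Rx(roll)).
In Python, from station import arm, grab_frame, camera_params, spot_in gives the robot as it stands.
- The arm moves only by the shell command python3 -m jog 'ROWS' [FORCE]. ROWS is JSON, a list that holds one entry, the list of rows, each a list of 7 numbers: the shift along the tool's x, y, z in mm, then the turn, a rotation vector about the tool's x, y, z in rad, then the finger opening in mm, from 0 to 87.6. In form: [[[x, y, z, wx, wy, wz, fingers], ...]]. A call has 1 to 20 rows; each row is the pose to reach, as a shift and turn from the pose commanded when the call began, along the tool's axes at that moment; what a row does not reach only later rows make up. A row lasts 1/8 s, in which the tool goes at most 62.5 mm and 10.7 degrees, less where a joint would pass 70% of its speed; a pose out of reach is approached as far as the arm can. A call with a gripper value outside its range is refused whole. The fingers move at their own pace and stop on an object; FORCE is the grip in N (left out, the last holds). Time passes only in rows, so rows that repeat a pose let the fingers close. It gives the time, the measured TCP pose, the force, the opening and the grip force at its end, in the units of the state.
- arm.get_state(): the state, without advancing time (a new reading comes with each control period).
- grab_frame(name): name is "scene" or "top" or "wrist"; returns (picture, depth): 480x640x3 uint8, blue, green, red; 480x640 float32, m along the optical axis (not along the pixel's ray), 0 where there is no reading.
- camera_params(name): a dict with "mtx" (3x3 intrinsics, pixels), "k1" (the pictures are not rectified: a ray, as slopes to the right and down, at radius r is drawn at 1 + k1 r^2 times it, then the intrinsics apply), "R" (3x3) and "t" (3): a world point X has camera coordinates R X + t. Camera axes: x right, y down, z forward; pixel columns grow to the right and rows downward; lengths in m; the calibration is good to about 2 mm. A picture is of the moment at which its call begins: read the wrist's pose just before it. camera_params takes no time and is no camera call; for the wrist camera it gives the pose at the moment of the call.
- arm.job_done(): hands the job in; it is judged then, once.
Trained networks look in the newest picture that a camera, given by its name, has taken for a name from the list of things; names that differ only in an ending like _2 or _b are one class to them, and where a whole thing is asked for, a point or a joint stands for the part that bears it (a point fixed in the world has none). Each returns a list of dicts, best first, with "confidence" (0 to 1); they miss things now and then, are a little off and sometimes report something else, mostly with a low value. They report only what shows in the picture. A call takes as long as a camera call.
- spot_in(query, camera): "uv" ([column, row] in pixels, amid what is visible of it).
The state is a dict: "t": time; "q": joint angles; "qd": joint speeds; "joint_efforts": joint torques, N m; "eef_pos": TCP position; "ee_rot": TCP orientation; "force": force on the tool from outside, world axes, zero at the start; "moment": the same for the moment, N m; "width": finger opening in m; "gripper_force": force on a finger pad.
Only numpy, scipy, OpenCV 4.12 (cv2) and the standard library are available. Lean on these libraries where they do the work, as an engineer would, in place of code of your own. Each camera call takes 0.05 s, during which the arm holds its last target. There are 200 camera calls.

### The job

Pack up the small upside-down tripod: push both drawn-out telescopic legs fully home, on each leg the thin inner tube first and then the middle tube. Leave the things lying about where they are.

Things in the scene. Friction and masses are not known exactly. Their poses are not given: they have to be found in the camera images.
- tripod: Small aluminium tripod standing upside down, fixed in a dark cast clamp (round base 130 mm across) that does not move. Origin: centre of the clamp's underside on the table; z up. Its three legs rise outward at 32 degrees from vertical: leg a towards 120 degrees from its +x axis (anticlockwise from above), leg b towards -120, leg c along +x. Leg c is closed already and fixed so.
- leg_root (a point): On the tripod's upright axis, 60 mm up: the height where the legs start, each 20 mm out from this axis. Each outer tube is 30 mm thick with a 38 mm black collar and ends 120 mm along the leg from the leg's start; the end face of a fully closed leg's foot is 166 mm along the leg from there.
- plate (a point): Top centre of the flat metal star plate on a 22 mm column in the middle of the tripod: three arms 36 mm wide reach 110 mm out from the centre, one over each leg; 12 mm thick, top 327 mm above the table, a 32 mm boss 8 mm high on it. Its arms reach over the closed feet, so a gripper held upright has no room there: come in along the leg.
- foot_a (a point): Centre of the flat outer end face of the black rubber foot of leg a (the one on the tripod's +y side and -x side). The foot is a cylinder 34 mm across and 28 mm long with small rounded rims, on the end of the 16 mm inner tube. The point's z axis points outward along the leg (32 degrees from vertical); pushing the foot along -z slides the leg in.
- collar_a (a point): Centre of the top face of the black collar (32 mm across, 18 mm long) at the upper end of the 24 mm middle tube of leg a; z axis outward along the leg. The foot's underside lies on this face when the inner tube is home.
- inner_a (a joint): How far the inner tube of leg a stands out of the middle tube, m: 0 = fully home, stops at 0 and at 0.075. Slides stiffly and stays where left: about 4 N along the leg, a little more when pushed fast.
- mid_a (a joint): How far the middle tube of leg a stands out of the outer tube, m: 0 = fully home (its collar's underside on the outer tube's collar), stops at 0 and at 0.08. Stiffer: about 10 N along the leg, and roughly 1 N more for each 40 mm/s; so a push on the foot moves the inner tube first and the middle tube only after.
- foot_b (a point): Centre of the flat outer end face of the black rubber foot of leg b (the one on the tripod's -y side and -x side). The foot is a cylinder 34 mm across and 28 mm long with small rounded rims, on the end of the 16 mm inner tube. The point's z axis points outward along the leg (32 degrees from vertical); pushing the foot along -z slides the leg in.
- collar_b (a point): Centre of the top face of the black collar (32 mm across, 18 mm long) at the upper end of the 24 mm middle tube of leg b; z axis outward along the leg. The foot's underside lies on this face when the inner tube is home.
- inner_b (a joint): How far the inner tube of leg b stands out of the middle tube, m: 0 = fully home, stops at 0 and at 0.075. Slides stiffly and stays where left: about 4 N along the leg, a little more when pushed fast.
- mid_b (a joint): How far the middle tube of leg b stands out of the outer tube, m: 0 = fully home (its collar's underside on the outer tube's collar), stops at 0 and at 0.08. Stiffer: about 10 N along the leg, and roughly 1 N more for each 40 mm/s; so a push on the foot moves the inner tube first and the middle tube only after.
- tape: Bystander: roll of masking tape lying flat, 96 mm across, 25 mm high, between legs a and b. Origin: centre of underside.
- screwdriver: Bystander: screwdriver lying on the table between legs a and c. Origin: on its long axis.
- jar: Bystander: small jar, 60 mm across, 65 mm high, between legs b and c. Origin: centre of underside.
- paint_tray: Bystander: black paint tray, 270 x 300 x 65 mm, at the right side. Origin: centre of underside.
- drill: Bystander: cordless drill standing on its battery, about 210 mm high, at the left side. Origin: centre of underside.
- spray_can: Bystander: spray can, 66 mm across, 190 mm high, at the left side, beyond the drill. Origin: centre of underside.
- tape_big: Bystander: wide roll of tape lying flat, 120 mm across, 48 mm high, at the right, near the robot. Origin: centre of underside.
- putty_knife: Bystander: putty knife lying at the left, near the robot.

How it is judged:
By the outcome, as a careful person would: the job done as asked, in the order asked, and still so for the second after the job is handed in, with the robot touching nothing.
It also fails if it takes over 48 s, if anything falls off the work surface, if the arm or the gripper's body presses on something with over 40 N, if the wrist force passes 120 N, or if a joint passes its speed limit or range.

## Working session

There is one attempt and no reset: what is moved stays moved. The work goes in short steps, Python scripts to look and compute and a shell command to move; the robot and the scene stay as the last step left them, time stands still between calls to the robot, and variables do not carry over. Pictures are saved under pics/ and viewed, at most 10 in all, crops included, and the job is handed in when it is done.

```bash
ls; mkdir -p pics; cat > h.py <<'E'
import numpy as np, cv2
from scipy.spatial.transform import Rotation as Ro
from station import arm, grab_frame, camera_params, spot_in
def ray(c,uv):
    p=camera_params(c) if isinstance(c,str) else c
    K=np.array(p["mtx"]);k=p["k1"]
    d=np.array([(uv[0]-K[0,2])/K[0,0],(uv[1]-K[1,2])/K[1,1]]);s=d.copy()
    for _ in range(20): s=d/(1+k*(s@s))
    return s
def world(c,uv,z):
    p=camera_params(c) if isinstance(c,str) else c
    s=ray(p,uv);X=np.array([s[0]*z,s[1]*z,z])
    return np.array(p["R"]).T@(X-np.array(p["t"]))
def proj(c,X):
    p=camera_params(c) if isinstance(c,str) else c
    x=np.array(p["R"])@np.array(X)+np.array(p["t"]);s=x[:2]/x[2];s=s*(1+p["k1"]*(s@s))
    K=np.array(p["mtx"]);return np.array([K[0,0]*s[0]+K[0,2],K[1,1]*s[1]+K[1,2]])
E
python3 - <<'E'
from h import *
st=arm.get_state();print(st['t'],st['eef_pos'],st['ee_rot'],st['width'])
for c in ("scene","top"):
    im,d=grab_frame(c);cv2.imwrite(f"pics/{c}0.png",im);np.save(f"{c}.npy",d)
    for q in ("foot_a","collar_a","plate","tripod"):
        for r in spot_in(q,c):
            u,v=map(int,r["uv"]);z=np.median(d[v-2:v+3,u-2:u+3]);print(c,q,r["uv"],round(r["confidence"],2),world(c,r["uv"],z).round(3))
E
```

```text
pics
0.0 [0.30298694 0.60262916 0.22561401] [ 3.13992149e+00 -1.83309452e-04 -4.65932968e-01] 0.08731191959789604
scene foot_a [290.6, 194.0] 0.77 [ 0.539 -0.128  0.273]
scene foot_a [373.5, 223.7] 0.75 [0.494 0.123 0.264]
scene collar_a [289.0, 202.9] 0.76 [ 0.553 -0.124  0.251]
scene collar_a [361.3, 231.5] 0.58 [0.498 0.09  0.219]
scene plate [318.4, 239.3] 0.63 [0.593 0.012 0.216]
scene tripod [289.7, 188.8] 0.66 [ 0.541 -0.129  0.292]
scene tripod [317.2, 241.5] 0.62 [0.592 0.007 0.205]
top foot_a [381.1, 242.6] 0.75 [ 0.532 -0.137  0.3  ]
top foot_a [292.5, 262.8] 0.58 [0.478 0.108 0.288]
top collar_a [292.7, 257.3] 0.71 [0.494 0.109 0.268]
top collar_a [380.8, 240.1] 0.58 [ 0.539 -0.137  0.297]
top collar_a [326.6, 234.7] 0.37 [0.553 0.012 0.328]
top plate [327.0, 235.0] 0.79 [0.552 0.011 0.327]
top tripod [325.7, 234.0] 0.55 [0.555 0.015 0.326]
```

View pics/scene0.png

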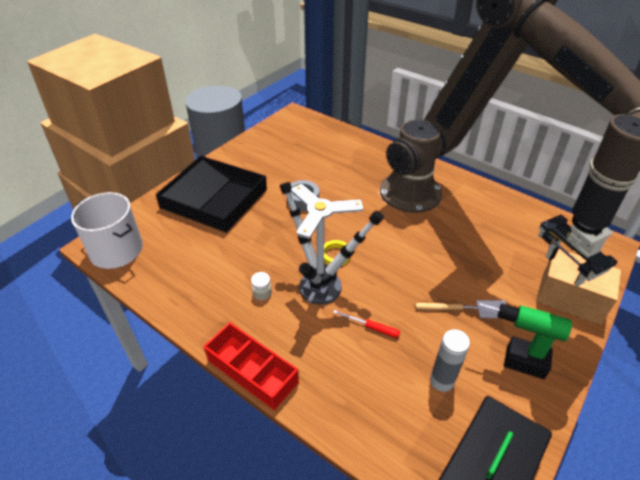

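View pics/top0.png

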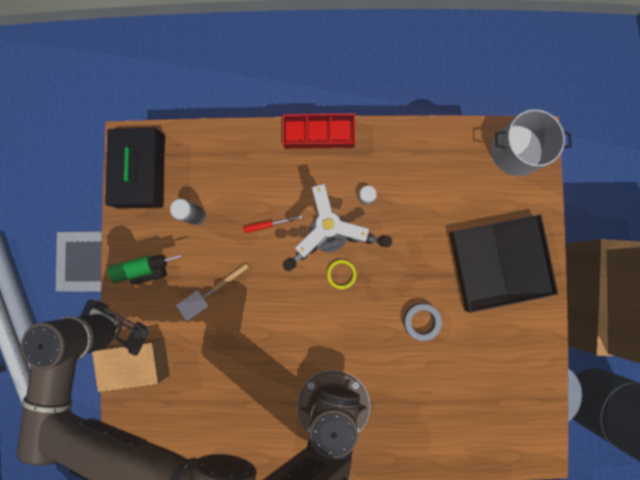

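The scene view shows the tripod with two dark feet near (289,188) and (376,217). In the top view the boss is at (328,225), foot a at (289,264) and foot b at (385,240).

```bash
cat > m.py <<'E'
from h import *
d=np.load("top.npy");im=cv2.imread("pics/top0.png");p=camera_params("top")
def pts(mask): 
    v,u=np.nonzero(mask);return np.array([world(p,(a,b),d[b,a]) for a,b in zip(u,v)])
M=np.zeros(d.shape,bool);M[175:285,270:400]=1
vv,uu=np.nonzero(M);P=pts(M);hsv=cv2.cvtColor(im,cv2.COLOR_BGR2HSV)[vv,uu]
pl=(P[:,2]>.318)&(P[:,2]<.345)&(hsv[:,2]>110)&(np.hypot(P[:,0]-.56,P[:,1]-.01)<.13)
boss=pl&(hsv[:,1]>110)
print("plate z",np.median(P[pl,2]),"n",pl.sum(),"boss",boss.sum(),P[boss].mean(0),uu[boss].mean(),vv[boss].mean())
c=P[boss].mean(0)[:2]
Q=P[pl][:,:2]
# fit centre+yaw star
from scipy.optimize import minimize
def cost(x):
    q=Q-x[:2];best=np.full(len(q),9.)
    for k in range(3):
        a=x[2]+k*2*np.pi/3;e=np.array([np.cos(a),np.sin(a)]);l=q@e;w=np.abs(q@[-e[1],e[0]])
        best=np.minimum(best,np.maximum(w-.018,0)+np.maximum(l-.11,0)+np.maximum(-l,0)+.05*w)
    return best.mean()
r=min((minimize(cost,[*c,t],method="Nelder-Mead") for t in (-.2,0,.2,.4,.6)),key=lambda r:r.fun);print(r.x,np.degrees(r.x[2]),r.fun)
for n,u,v in(("a",289,264),("b",385,240)):
    w=(np.hypot(uu-u,vv-v)<13)&(P[:,2]>.2)&(hsv[:,2]<90)
    print(n,w.sum(),P[w].mean(0),"zmax",np.percentile(P[w,2],[50,90,100]))
E
python3 m.py
```

```text
plate z 0.3285144410214959 n 1619 boss 87 [0.58214777 0.00897748 0.33622907] 327.7471264367816 223.64367816091954
[0.58245652 0.007991   0.24636879] 14.115891700335848 0.0007058936098387358
a 129 [0.47624651 0.1171991  0.28540621] zmax [0.28573854 0.29360605 0.29702021]
b 144 [ 0.53778268 -0.14370963  0.29715259] zmax [0.30094211 0.30708607 0.31283392]
```

```bash
cat >> m.py <<'E'
E
cat > g.py <<'E'
from h import *
C=np.array([.5823,.0085]);Y=np.radians(14.1)
def leg(n):
    a=Y+np.radians(120 if n=="a" else -120);e=np.array([np.cos(a),np.sin(a),0]);t=np.radians(32)
    return np.array([*C,.06])+.02*e, e*np.sin(t)+[0,0,np.cos(t)], e
def target(n,s,sgn,off=0.):
    o,l,e=leg(n);z=-l;y=sgn*np.cross([0,0,1],e);x=np.cross(y,z)
    return o+s*l+off*np.cross(y,z)*0, np.c_[x,y,z]
def rel(n,s,sgn):
    st=arm.get_state();R=Ro.from_euler("xyz",st["ee_rot"]).as_matrix()
    p,T=target(n,s,sgn);print("target",p.round(3),"shift mm",(R.T@(p-st["eef_pos"])*1000).round(1),"rotvec",Ro.from_matrix(R.T@T).as_rotvec().round(4))
    print("tool up axis (world z in tool)",R[2].round(3))
def where(n):
    st=arm.get_state();o,l,e=leg(n);v=st["eef_pos"]-o
    F=np.array(st["force"])
    print("t",round(st["t"],2),"s mm",round(v@l*1e3,1),"perp mm",((v-(v@l)*l)*1e3).round(1),"F along",round(F@l,1),"F",F.round(1),"q",np.round(st["q"],2))
E
python3 - <<'E'
exec(open("m.py").read())
import g
for n,u,v in(("a",289,264),("b",385,240)):
    o,l,e=g.leg(n);w=(np.hypot(uu-u,vv-v)<16)&(P[:,2]>.2)
    D=P[w]-o;s=D@l;perp=D-np.outer(s,l);k=(s>.15)&(np.hypot(*perp.T[:2])<.03);
    print(n,k.sum(),"s pct",np.percentile(s[k],[50,80,90,95,100]).round(3),"perp of top",perp[k][s[k]>np.percentile(s[k],95)-.012].mean(0).round(4))
g.rel("a",.34,1);g.rel("a",.34,-1);g.where("a")
E
```

```text
plate z 0.3285144410214959 n 1619 boss 87 [0.58214777 0.00897748 0.33622907] 327.7471264367816 223.64367816091954
[0.58245652 0.007991   0.24636879] 14.115891700335848 0.0007058936098387358
a 129 [0.47624651 0.1171991  0.28540621] zmax [0.28573854 0.29360605 0.29702021]
b 144 [ 0.53778268 -0.14370963  0.29715259] zmax [0.30094211 0.30708607 0.31283392]
a 207 s pct [0.257 0.266 0.267 0.269 0.271] perp of top [ 0.0021 -0.0032  0.0023]
b 217 s pct [0.276 0.284 0.286 0.287 0.289] perp of top [0.0013 0.003  0.002 ]
target [0.443 0.152 0.348] shift mm [ 327.4  340.  -121.8] rotvec [-0.0936  0.5532  0.3265]
tool up axis (world z in tool) [-0.  0. -1.]
target [0.443 0.152 0.348] shift mm [ 327.4  340.  -121.8] rotvec [-0.7763 -0.1313 -2.7073]
tool up axis (world z in tool) [-0.  0. -1.]
t 0.5 s mm 459.8 perp mm [ -95.6  405.2 -223.4] F along -0.3 F [ 0.2 -0.4 -0.1] q [ 1.39  0.36  0.01 -0.   -1.22 -0.29]
```

```bash
python3 -m jog '[[[0,0,-60,0,0,0,0],[0,0,-120,0,0,0,0],[30,30,-160,0,0,0,0],[70,75,-170,0,0.05,0.03,0],[105,110,-170,-0.01,0.1,0.06,0],[140,145,-170,-0.03,0.2,0.12,0],[180,185,-170,-0.04,0.28,0.17,0],[215,225,-165,-0.06,0.36,0.21,0],[255,265,-155,-0.07,0.45,0.26,0],[290,305,-140,-0.09,0.55,0.33,0],[327,340,-122,-0.0936,0.5532,0.3265,0],[327,340,-122,-0.0936,0.5532,0.3265,0],[327,340,-122,-0.0936,0.5532,0.3265,0],[327,340,-122,-0.0936,0.5532,0.3265,0]]]'
python3 - <<'E'
from g import *
where("a");rel("a",.27,1)
im,d=grab_frame("wrist");cv2.imwrite("pics/w1.png",im)
E
```

```text
t: 2.25
eef_pos: [0.4428, 0.1534, 0.3491]
ee_rot: [-3.14, -0.558, -0.801]
force: [0.1, 0.4, -0.2]
width: 0.0003
gripper_force: 0.0
t 2.25 s mm 341.2 perp mm [ 0.2  0.7 -0.2] F along -0.1 F [ 0.1  0.4 -0.2] q [ 1.18 -0.11 -0.58  0.52 -1.37 -0.59]
target [0.469 0.126 0.289] shift mm [ 0.5  0.8 71.2] rotvec [-0.0013  0.0004 -0.    ]
tool up axis (world z in tool) [ 0.53  -0.001 -0.848]
```

View pics/w1.png

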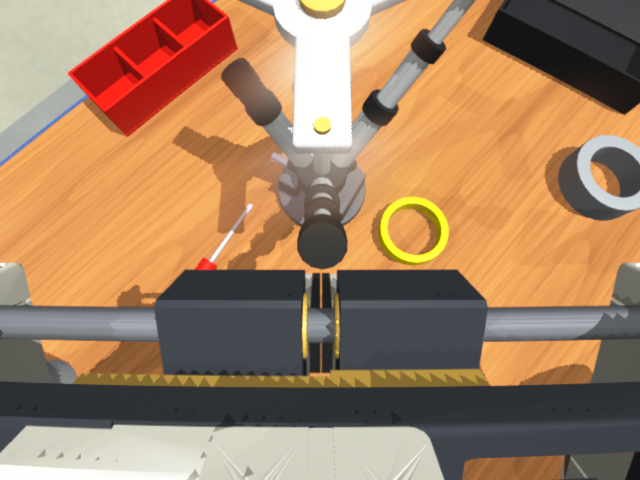

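The wrist view has foot a's face centred at (322,243), in line with the shut fingers. I'll check its offset from depth.

```bash
cat > f.py <<'E'
import sys
from g import *
def face(n,uv,r=45):
    im,d=grab_frame("wrist");p=camera_params("wrist")
    o,l,e=leg(n);v,u=np.mgrid[int(uv[1])-r:int(uv[1])+r,int(uv[0])-r:int(uv[0])+r];v=v.ravel();u=u.ravel()
    k=d[v,u]>0;P=np.array([world(p,(a,b),d[b,a]) for a,b in zip(u[k],v[k])])-o
    s=P@l;q=P-np.outer(s,l);k=(s>.15)&(np.linalg.norm(q,axis=1)<.03);s=s[k];q=q[k]
    top=np.percentile(s,90);f=abs(s-top)<.005
    t=np.cross([0,0,1],e);rr=np.cross(t,l)
    a=q[f]@t*1e3;b=q[f]@rr*1e3
    print("face s",top.round(4),"n",f.sum(),"tang",a.min().round(1),a.max().round(1),"rad",b.min().round(1),b.max().round(1))
    return im
E
python3 -c "
from f import *
face('a',(322,243))"
```

```text
face s 0.3473 n 221 tang -7.3 6.4 rad -11.1 -8.6
```

```bash
sed -i 's/k=(s>.15)&/k=(s>.15)\&(s<smax)\&/; s/r=45)/r=45,smax=.305)/' f.py
python3 -c "
from f import *
face('a',(322,243))"
```

```text
face s 0.2666 n 1928 tang -16.1 16.5 rad -14.9 18.4
```

```bash
python3 -m jog '[[[-1.5,0.8,30,0,0,0,0],[-1.5,0.8,60,0,0,0,0],[-1.5,0.8,70,0,0,0,0],[-1.5,0.8,75,0,0,0,0],[-1.5,0.8,80,0,0,0,0],[-1.5,0.8,85,0,0,0,0],[-1.5,0.8,90,0,0,0,0],[-1.5,0.8,95,0,0,0,0],[-1.5,0.8,100,0,0,0,0],[-1.5,0.8,105,0,0,0,0],[-1.5,0.8,110,0,0,0,0],[-1.5,0.8,115,0,0,0,0],[-1.5,0.8,120,0,0,0,0],[-1.5,0.8,125,0,0,0,0],[-1.5,0.8,130,0,0,0,0],[-1.5,0.8,135,0,0,0,0]]]'
python3 - <<'E'
from g import *
where("a");rel("a",.166,1)
im,d=grab_frame("wrist");cv2.imwrite("pics/w2.png",im)
E
```

```text
t: 4.4
eef_pos: [0.4913, 0.1016, 0.2334]
ee_rot: [-3.141, -0.559, -0.801]
force: [-4.1, 2.1, 9.0]
width: 0.0001
gripper_force: 4.9
t 4.4 s mm 205.5 perp mm [-1.4  0.5 -0.8] F along 9.9 F [-4.1  2.1  9. ] q [ 0.97 -0.01 -0.8   0.66 -1.01 -0.62]
target [0.507 0.086 0.201] shift mm [ 1.6 -0.6 39.5] rotvec [-0.0007 -0.0001 -0.0001]
tool up axis (world z in tool) [ 0.53  -0.001 -0.848]
```

View pics/w2.png

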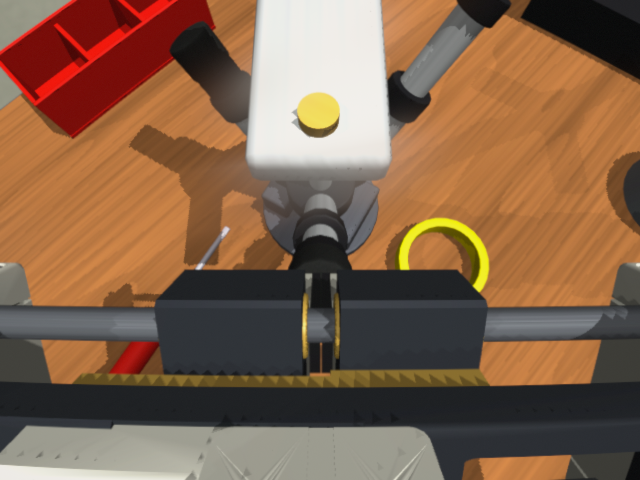

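The fingers sit on foot a (top edge about (321,240)). The foot now rests on the collar, and the middle tube is moving.

```bash
python3 -m jog '[[[0,0,5,0,0,0,0],[0,0,10,0,0,0,0],[0,0,15,0,0,0,0],[0,0,20,0,0,0,0],[0,0,25,0,0,0,0],[0,0,30,0,0,0,0],[0,0,34,0,0,0,0],[0,0,37,0,0,0,0],[0,0,38,0,0,0,0],[0,0,39,0,0,0,0],[0,0,39,0,0,0,0]]]'
python3 - <<'E'
from g import *
where("a")
E
```

```text
t: 5.82
eef_pos: [0.5055, 0.0871, 0.2011]
ee_rot: [-3.14, -0.559, -0.802]
force: [-15.9, 5.9, 16.5]
width: 0.0005
gripper_force: 11.4
t 5.83 s mm 167.3 perp mm [-1.2  0.6 -0.8] F along 22.1 F [-15.9   5.9  16.5] q [ 0.9   0.03 -0.86  0.73 -0.91 -0.66]
```

```bash
python3 -m jog '[[[0,0,1,0,0,0,0],[0,0,1,0,0,0,0]]]'
python3 -c "
from g import *
where('a')"
```

```text
t: 6.08
eef_pos: [0.5057, 0.087, 0.201]
ee_rot: [-3.139, -0.559, -0.802]
force: [-27.4, 10.7, 27.0]
width: 0.0005
gripper_force: 18.7
t 6.08 s mm 167.1 perp mm [-1.   0.5 -0.7] F along 37.0 F [-27.4  10.7  27. ] q [ 0.9   0.03 -0.86  0.73 -0.91 -0.66]
```

```bash
python3 -m jog '[[[0,0,-10,0,0,0,0],[0,0,-50,0,0,0,0],[0,0,-100,0,0,0,0],[0,0,-150,0,0,0,0],[0,0,-200,0,0,0,0],[0,0,-215,0,0,0,0],[0,0,-215,0,0,0,0],[0,0,-215,0,0,0,0]]]'
python3 - <<'E'
from f import *
where("a");rel("b",.36,1);rel("b",.36,-1)
im=face("a",(322,200),r=90,smax=.2)
im,d=grab_frame("wrist");cv2.imwrite("pics/w3.png",im)
E
```

```text
t: 7.08
eef_pos: [0.4262, 0.1671, 0.3801]
ee_rot: [3.139, -0.559, -0.8]
force: [-0.1, -1.2, -0.6]
width: 0.0006
gripper_force: 0.0
t 7.08 s mm 378.8 perp mm [-2.5  0.1 -1.1] F along -1.0 F [-0.1 -1.2 -0.6] q [ 1.24 -0.12 -0.52  0.5  -1.46 -0.59]
target [ 0.525 -0.194  0.365] shift mm [270.  180.5 186.9] rotvec [ 1.1119  0.0025 -1.7757]
tool up axis (world z in tool) [ 0.53   0.003 -0.848]
target [ 0.525 -0.194  0.365] shift mm [270.  180.5 186.9] rotvec [ 0.0022 -1.0107  1.0986]
tool up axis (world z in tool) [ 0.53   0.003 -0.848]
face s 0.1683 n 843 tang -16.5 16.0 rad -14.9 19.1
```

View pics/w3.png

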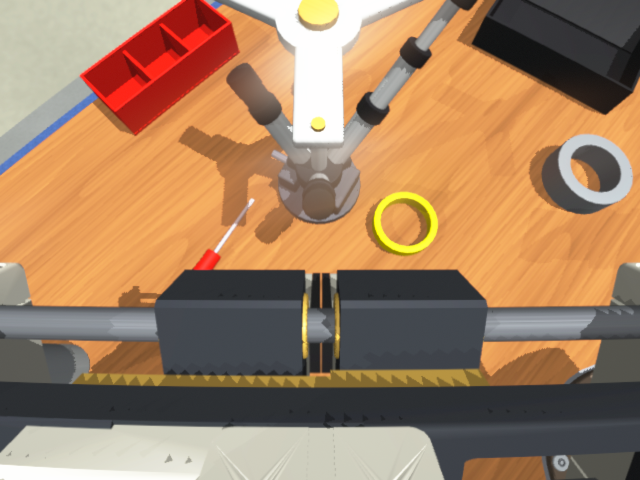

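Leg a is closed, with its foot under the plate arm at (317,200) and nothing else disturbed. On to leg b.

```bash
python3 -m jog '[[[35,13,-10,0,-0.07,0.08,0],[60,30,0,0,-0.16,0.17,0],[80,45,10,0,-0.25,0.27,0],[105,62,30,0,-0.34,0.37,0],[130,80,50,0,-0.42,0.46,0],[150,95,68,0,-0.51,0.55,0],[170,110,85,0,-0.59,0.64,0],[190,125,102,0,-0.68,0.74,0],[210,140,120,0,-0.76,0.83,0],[230,155,140,0,-0.85,0.92,0],[250,168,160,0,-0.93,1.01,0],[265,178,178,0,-1.0,1.09,0],[270,180.5,187,0.002,-1.011,1.099,0],[270,180.5,187,0.002,-1.011,1.099,0],[270,180.5,187,0.002,-1.011,1.099,0],[270,180.5,187,0.002,-1.011,1.099,0]]]'
python3 - <<'E'
from f import *
where("b");rel("b",.30,-1)
im,d=grab_frame("wrist");cv2.imwrite("pics/w4.png",im)
E
```

```text
t: 9.18
eef_pos: [0.525, -0.1921, 0.3673]
ee_rot: [-3.139, 0.561, -1.845]
force: [0.5, 0.1, -0.4]
width: 0.0004
gripper_force: 0.0
t 9.18 s mm 360.6 perp mm [0.6 2.4 1.5] F along -0.5 F [ 0.5  0.1 -0.4] q [-0.42  0.2   0.2  -0.56 -1.64  0.12]
target [ 0.533 -0.164  0.314] shift mm [ 3.  -0.  60.6] rotvec [-0.0011  0.0021  0.0032]
tool up axis (world z in tool) [-0.532 -0.003 -0.847]
```

View pics/w4.png

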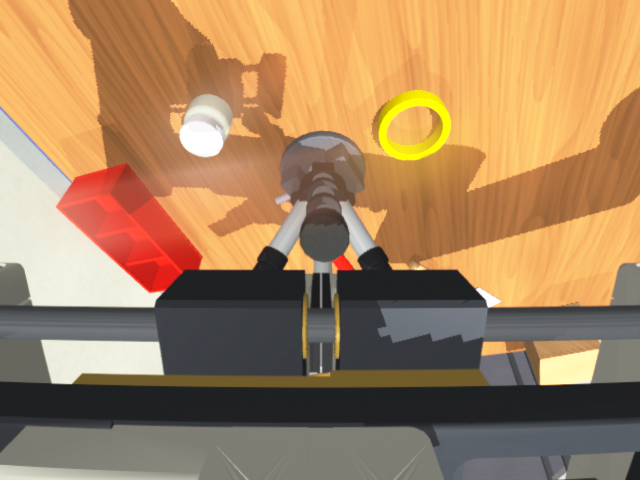

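Foot b's face is at (325,237), in line with the fingers. The legs a and c appear at the sides, (373,260) and (270,260).

```bash
python3 - <<'E'
from f import *
face("b",(325,237),smax=.32);where("b")
E
```

```text
face s 0.2832 n 1895 tang -18.2 14.1 rad -17.4 16.1
t 9.28 s mm 360.5 perp mm [0.6 2.2 1.4] F along 0.0 F [-0.1 -0.9 -0.5] q [-0.42  0.2   0.21 -0.56 -1.64  0.12]
```

```bash
python3 -m jog '[[[2.3,2,40,0,0,0,0],[2.3,2,68,0,0,0,0],[2.3,2,76,0,0,0,0],[2.3,2,81,0,0,0,0],[2.3,2,86,0,0,0,0],[2.3,2,91,0,0,0,0],[2.3,2,96,0,0,0,0],[2.3,2,101,0,0,0,0],[2.3,2,106,0,0,0,0],[2.3,2,111,0,0,0,0],[2.3,2,116,0,0,0,0],[2.3,2,121,0,0,0,0],[2.3,2,126,0,0,0,0],[2.3,2,131,0,0,0,0],[2.3,2,136,0,0,0,0],[2.3,2,141,0,0,0,0],[2.3,2,146,0,0,0,0],[2.3,2,151,0,0,0,0],[2.3,2,156,0,0,0,0]]]'
python3 - <<'E'
from g import *
where("b");rel("b",.166,-1)
E
```

```text
t: 11.65
eef_pos: [0.5455, -0.1151, 0.2335]
ee_rot: [-3.14, 0.56, -1.847]
force: [-3.6, -1.6, 10.2]
width: 0.0005
gripper_force: 4.9
t 11.65 s mm 204.9 perp mm [-1.6  0.  -0.2] F along 10.0 F [-3.6 -1.6 10.2] q [-0.28  0.24 -0.05 -0.58 -1.33  0.16]
target [ 0.553 -0.095  0.201] shift mm [-0.4 -1.5 38.9] rotvec [-0.0012  0.002   0.0014]
tool up axis (world z in tool) [-0.532 -0.002 -0.847]
```

```bash
python3 -m jog '[[[0,0,5,0,0,0,0],[0,0,10,0,0,0,0],[0,0,15,0,0,0,0],[0,0,20,0,0,0,0],[0,0,25,0,0,0,0],[0,0,30,0,0,0,0],[0,0,34,0,0,0,0],[0,0,36,0,0,0,0],[0,0,37,0,0,0,0],[0,0,38,0,0,0,0],[0,0,38,0,0,0,0]]]'
python3 - <<'E'
from g import *
where("b")
E
```

```text
t: 13.02
eef_pos: [0.551, -0.0956, 0.2011]
ee_rot: [-3.14, 0.561, -1.847]
force: [-1.9, -1.0, 8.6]
width: 0.0001
gripper_force: 4.0
t 13.03 s mm 166.7 perp mm [-1.6  0.1 -0.2] F along 8.1 F [-1.9 -1.   8.6] q [-0.25  0.26 -0.09 -0.59 -1.26  0.17]
```

Not at the stop yet.

```bash
python3 -m jog '[[[0,0,1,0,0,0,0],[0,0,2,0,0,0,0],[0,0,2,0,0,0,0]]]'
python3 -c "
from g import *
where('b')"
```

```text
t: 13.4
eef_pos: [0.5513, -0.095, 0.2001]
ee_rot: [-3.139, 0.56, -1.846]
force: [-4.4, -2.1, 12.9]
width: 0.0002
gripper_force: 6.5
t 13.4 s mm 165.5 perp mm [-1.5  0.  -0.3] F along 12.6 F [-4.4 -2.1 12.9] q [-0.25  0.26 -0.1  -0.59 -1.26  0.17]
```

```bash
python3 -m jog '[[[0,0,1,0,0,0,0],[0,0,1.5,0,0,0,0],[0,0,1.5,0,0,0,0]]]'
python3 -c "
from g import *
where('b')"
```

```text
t: 13.78
eef_pos: [0.5513, -0.095, 0.1999]
ee_rot: [-3.138, 0.559, -1.845]
force: [-8.8, -5.1, 20.2]
width: 0.0004
gripper_force: 10.6
t 13.78 s mm 165.3 perp mm [-1.5 -0.  -0.3] F along 21.1 F [-8.8 -5.1 20.2] q [-0.24  0.26 -0.1  -0.59 -1.25  0.17]
```

```bash
python3 -m jog '[[[0,0,1,0,0,0,0],[0,0,1.5,0,0,0,0],[0,0,1.5,0,0,0,0]]]'
python3 -c "
from g import *
where('b')"
python3 -m jog '[[[0,0,-10,0,0,0,0],[0,0,-50,0,0,0,0],[0,0,-100,0,0,0,0],[0,0,-150,0,0,0,0],[0,0,-200,0,0,0,0],[0,0,-230,0,0,0,0],[0,0,-230,0,0,0,0],[0,0,-230,0,0,0,0]]]'
python3 - <<'E'
from f import *
where("b")
face("b",(325,200),r=90,smax=.2)
im,d=grab_frame("wrist");im2,_=grab_frame("scene")
cv2.imwrite("pics/w5.png",np.hstack([cv2.resize(im[60:300,160:480],(400,300)),cv2.resize(im2[150:330,220:460],(400,300))]))
E
```

```text
t: 14.15
eef_pos: [0.5514, -0.0949, 0.1998]
ee_rot: [-3.136, 0.558, -1.844]
force: [-11.6, -8.8, 28.1]
width: 0.0003
gripper_force: 14.8
t 14.15 s mm 165.2 perp mm [-1.4 -0.  -0.3] F along 30.0 F [-11.6  -8.8  28.1] q [-0.24  0.26 -0.1  -0.59 -1.25  0.17]
t: 15.15
eef_pos: [0.5181, -0.21, 0.3897]
ee_rot: [3.14, 0.562, -1.849]
force: [0.3, 0.2, -0.9]
width: 0.0005
gripper_force: 0.0
t 15.15 s mm 389.7 perp mm [-2.1 -0.7 -0.8] F along -0.9 F [ 0.3  0.2 -0.9] q [-0.45  0.21  0.26 -0.56 -1.71  0.12]
face s 0.1664 n 793 tang -18.3 14.2 rad -18.2 15.0
```

View pics/w5.png

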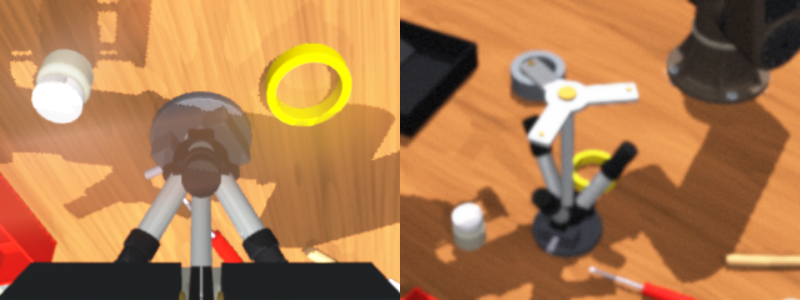

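Both legs are closed in the picture, and each stopped hard at about 166 mm along the leg. The bystanders lie where they were.

```bash
python3 -c "
from station import arm
print(arm.job_done())"
```

```text
the job is handed in; nothing more can be done
None
```

I pushed both legs fully home, the inner tube first and then the middle tube, each up against its hard stop, moved nothing else, and handed the job in at about 15 s.

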